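Fetch the tall tin from the railed shelf to the paint scale

ROBOT

A 6-joint arm with a two-finger parallel gripper is mounted at the origin on the work surface. World frame = base frame: x ahead of the robot, y to its left, z up, the work surface at z = 0. Lengths are in mm, angles in degrees, forces in N, time in s.
With the tool pointing down it reaches from about 275 to 750 mm from the base axis. Payload 10.2 kg.
Tool frame: the origin (TCP) lies midway between the tips of the shut fingers; the grasp point (between the pads) lies 19 mm behind it; z points along the fingers, y is the direction in which the jaws open and shut (so a half turn about z gives the same grasp; the last joint's range is limited). The gripper opens to 88 mm and grips with 3 to 60 N. Pads are 18 mm wide; open, the fingers measure 123 mm over their backs; the gripper's body (75 mm by 187 mm) begins 45 mm behind the grasp point.
Start: joints at [64.378, 17.928, 85.812, -0, 76.261, -12.8], TCP at [116.529, 511.91, 238.72] pointing down, gripper open.
Joint ranges: [-168.41, 168.41], [-55.51, 124.54], [10.69, 146.95], [-70.63, 250.63], [1, 178], [-165.06, 165.06]. Speed limits (degrees/s): [136.94, 136.94, 172.46, 180, 180, 180].

INTERFACE

Orientations are given as [roll, pitch, yaw] about the fixed x, y, z axes, in that order (R = Rz(yaw) Ry(pitch) Rx(roll)).
In Python, from station import status, optics, manip, finder gives the robot as it stands. The module is installed in compiled form; this text tells all that it offers.
- The arm moves only by the shell command python3 -m jog 'ROWS' [FORCE]. ROWS is JSON, a list of rows, each a list of 5 numbers: the shift along the tool's x, y, z each as a share of 0.1 m, from -1 to 1, then the turn about the tool's z as a share of pi rad, from -1 to 1, then the opening, from 0 (shut) to 1 (fully open). A call has 1 to 12 rows; each row is the pose to reach, as a shift and turn from the pose commanded when the call began, along the tool's axes at that moment, turning the shorter way round; what a row does not reach only later rows make up. A row lasts 1/10 s, in which the tool goes at most 50 mm and 8.59 degrees, less where a joint would pass 70% of its speed; a pose out of reach is approached as far as the arm can. A call with a number of a shift or a turn outside -1 to 1 is refused whole. A call with a gripper value outside its range is refused whole. The fingers move at their own pace and stop on an object; FORCE is the grip in N (left out, the last holds). Time passes only in rows, so rows that repeat a pose let the fingers close. It gives the time, the measured TCP pose, the force and the opening at its end, in the units of the state.
- status.get_state(): the state, without advancing time (a new reading comes with each control period).
- optics.camera(name): name is "scene" or "top" or "wrist"; returns a dict with "color" (400x640x3 uint8, blue, green, red), "z_map" (400x640 float32, mm along the optical axis (not along the pixel's ray), 0 where there is no reading), "K" (3x3 intrinsics, pixels), "eye" and "orientation" of the camera in the world. Camera axes: x right, y up, looking along -z (the intrinsics and any distortion apply to the point x, -y, -z); pixel columns grow to the right and rows downward; lengths in mm; the calibration is good to about 2 mm. A picture is of the moment at which its call begins.
- manip.hand_in(): hands the job in, once; it reports no verdict.
Trained networks look in a picture, given as the dict that the camera call returned (one of the last four; its "shot" number tells which), for a name from the list of things; names that differ only in an ending like _2 or _b are one class to them, and where a whole thing is asked for, a point or a joint stands for the part that bears it (a point fixed in the world has none). Each returns a list of dicts, best first, with "confidence" (0 to 1); they miss things now and then, are a little off and sometimes report something else, mostly with a low value. They report only what shows in the picture. A call takes as long as a camera call.
- finder.cut_out(thing, picture): "mask" (400x640 bool, what is visible of it) and "rect" ([left, top, width, height] in pixels, round what is visible of it).
The state is a dict: "clock": time; "joint_pos": joint angles; "dq": joint speeds; "effort": joint torques, N m; "eef_pos": TCP position; "tcp_rot": TCP orientation; "wrist_force": force on the tool from outside, world axes, zero at the start; "ft_torque": the same for the moment, N m; "opening": finger opening in mm.
Only numpy, scipy, OpenCV 4.12 (cv2) and the standard library are available. Lean on these libraries where they do the work, as an engineer would, in place of code of your own. Each camera call takes 0.05 s, during which the arm holds its last target.

TASK

Take the tallest of the three tins on the low shelf: lift it up over the shelf's front rail without dragging or pushing it against the rail, draw it forward and stand it gently, upright, in the middle of the scale's round weighing pan, and let go. Leave the other two tins standing where they are on the shelf.

Things in the scene. Friction and masses are not known exactly. Their poses are not given: they have to be found in the camera images.
- tall_tin_mid (a point): The tall tin: bare-metal round tin with a plain white paper band and flat lid, 52 mm diameter, 130 mm high, 0.28 to 0.56 kg, loose, standing in any of three places on the shelf, taller than its neighbours. This point is on its axis half-way up, 65 mm above its underside; z is its axis, up. It can be gripped anywhere on its side.
- rail: The shelf's front rail, fixed: level steel bar 8 mm thick, 370 mm long. Origin: middle of the bar on its axis, 85 mm above the table; y along the bar, +x back into the shelf, -x forward to the robot. The shelf deck is 35 mm below, to 137 mm behind the bar; three tins stand about 57 mm behind the bar, 115 mm apart. End plates reach 100 mm, the back lip 70 mm above the table; it is open above.
- scale: The weighing scale, fixed: a grey plastic box 160 x 170 x 45 mm in front of the shelf, to the left or right, with a round flat steel pan 130 mm in diameter on top, rigid. Origin at table height under the pan's centre; the pan's top is 60 mm above the origin; z up. (The shallow steel tray on the other side is not the scale.)
- squat_tin_mid (a point): The squat tin, to be left alone: round, same metal, 64 mm diameter, 75 mm high, loose on the shelf. Point on its axis half-way up.
- oblong_tin_mid (a point): The oblong tin, to be left alone: a box-shaped metal tin 40 mm deep (x), 64 mm wide (y), 92 mm high with a 12 mm high cap on top, loose on the shelf. Point 50 mm above its underside, at its middle.

How it is judged (in metres and radians):
On the way, in this order (a step that is already met when the one before it is completed fails the run):
1. the tall tin is lifted, behind the rail, until its underside is above the rail (z of tall_tin_mid in the frame of rail above 0.072 m and x of tall_tin_mid in the frame of rail above 0.01 m), for 0.05 s.
2. the tall tin is drawn forward past the rail (x of tall_tin_mid in the frame of rail below -0.035 m), for 0.05 s.
At the end, for the whole second after the job is handed in: The tall tin stands released and still on the scale's pan, upright within 7 degrees, its axis within 30 mm of the pan's centre; the squat and oblong tins stand upright on the shelf within 30 mm of where they were (horizontal distance between tall_tin_mid and scale below 0.03 m and z of tall_tin_mid in the frame of scale between 0.117 and 0.133 m and angle between tall_tin_mid's own z axis and vertical below 0.12 rad and linear speed of tall_tin below 0.02 m/s and distance of each of squat_tin_mid, oblong_tin_mid from where it was at the start of the episode below 0.03 m and angle between each of squat_tin_mid, oblong_tin_mid's own z axis and vertical below 0.15 rad); the robot touches nothing.
It fails at once if the tall tin is dragged or pushed against the rail with more than 8 N (contact force between tall_tin and rail above 8 N).
It fails at once if the tall tin is dropped or slammed on the scale (more than 45 N) (contact force between tall_tin and scale above 45 N).
It fails at once if the squat tin is displaced by more than 30 mm or knocked over (distance of squat_tin_mid from where it was at the start of the episode above 0.03 m or angle between squat_tin_mid's own z axis and vertical above 0.5 rad).
It fails at once if the oblong tin is displaced by more than 30 mm or knocked over (distance of oblong_tin_mid from where it was at the start of the episode above 0.03 m or angle between oblong_tin_mid's own z axis and vertical above 0.5 rad).
It also fails if it takes over 35 s, if anything falls off the work surface, if the arm or the gripper's body presses on something with over 40 N, if the wrist force passes 120 N, or if a joint passes its speed limit or range.

## Working session

There is one attempt and no reset: what is moved stays moved. The work goes in short steps, Python scripts to look and compute and a shell command to move; the robot and the scene stay as the last step left them, time stands still between calls to the robot, and variables do not carry over. Pictures are saved under pics/ and viewed, and the job is handed in when it is done.

```bash
mkdir -p pics
cat > h.py <<'E'
import numpy as np,cv2
from station import status,optics,manip,finder
from scipy.spatial.transform import Rotation as R
def rot(o):
    o=np.array(o,float)
    return o if o.shape==(3,3) else R.from_euler('xyz',o,degrees=True).as_matrix()
def pts(p,mask=None):
    z=p['z_map'];K=np.array(p['K']);m=z>0
    if mask is not None:m&=mask
    v,u=np.nonzero(m);d=z[v,u]
    c=np.stack([(u-K[0,2])/K[0,0]*d,-(v-K[1,2])/K[1,1]*d,-d],1)
    return c@rot(p['orientation']).T+np.array(p['eye'])
E
python3 - <<'E'
from h import *
print(status.get_state())
for n in ['scene','top']:
    p=optics.camera(n);cv2.imwrite(f'pics/{n}0.png',p['color']);print(n,p['eye'],p['orientation'],p['K'],[k for k in p])
    for t in ['tall_tin_mid','scale','squat_tin_mid','oblong_tin_mid','rail']:
        for r in finder.cut_out(t,p)[:2]:
            q=pts(p,r['mask']);print(t,round(r['confidence'],2),r['rect'],len(q), np.percentile(q,[2,50,98],axis=0).round(0).tolist() if len(q) else '')
E
```

```text
{'clock': 0.0, 'joint_pos': array([ 6.43804369e+01,  1.79593500e+01,  8.58527538e+01, -7.29478595e-04,
        7.62572932e+01, -1.27996403e+01]), 'dq': array([ 0.04147664, -0.00169484,  0.01816784, -0.01020932,  0.07868633,
       -0.03293102]), 'effort': array([-1.48781521e-03, -4.02204359e+01, -2.52265245e+01,  6.93723047e-02,
        3.52049782e-02, -1.16834331e-04]), 'eef_pos': array([116.40395493, 511.70184756, 238.17013953]), 'tcp_rot': array([-1.79932170e+02, -1.46836084e-02,  1.67180242e+02]), 'wrist_force': array([-0.22091082,  1.33904392,  0.14422844]), 'ft_torque': array([ 0.01379983, -0.03774204,  0.01752761]), 'opening': 88.1989751286152}
scene [1266.0324472  -227.77967895  634.10083827] [55.27044232 -1.07220238 74.36673072] [[481.67646427   0.         319.36073826]
 [  0.         481.67646427 192.09584777]
 [  0.           0.           1.        ]] ['color', 'z_map', 'K', 'eye', 'orientation', 'shot']
tall_tin_mid 0.91 [253.9, 193.5, 37.6, 70.7] 2228 [[617.0, -145.0, 52.0], [653.0, -123.0, 132.0], [660.0, -96.0, 180.0]]
scale 0.89 [355.2, 143.1, 91.3, 52.3] 3676 [[283.0
[... 565 characters left out ...]
'shot']
tall_tin_mid 0.79 [368.3, 143.7, 30.0, 36.1] 826 [[606.0, -143.0, 50.0], [618.0, -116.0, 169.0], [655.0, -94.0, 181.0]]
scale 0.68 [181.3, 231.4, 83.9, 73.0] 4871 [[280.0, 151.0, 34.0], [352.0, 229.0, 48.0], [430.0, 315.0, 62.0]]
squat_tin_mid 0.72 [268.3, 144.6, 34.9, 35.2] 814 [[581.0, 79.0, 47.0], [604.0, 107.0, 122.0], [670.0, 139.0, 126.0]]
squat_tin_mid 0.28 [180.9, 232.6, 84.0, 72.0] 4989 [[279.0, 151.0, 26.0], [353.0, 229.0, 47.0], [432.0, 316.0, 62.0]]
oblong_tin_mid 0.89 [319.1, 148.5, 28.0, 33.4] 803 [[593.0, -32.0, 49.0], [603.0, 0.0, 139.0], [637.0, 33.0, 154.0]]
rail 0.64 [262.5, 183.4, 144.4, 11.8] 465 [[551.0, -173.0, 82.0], [563.0, -11.0, 87.0], [575.0, 159.0, 91.0]]
```

View pics/scene0.png

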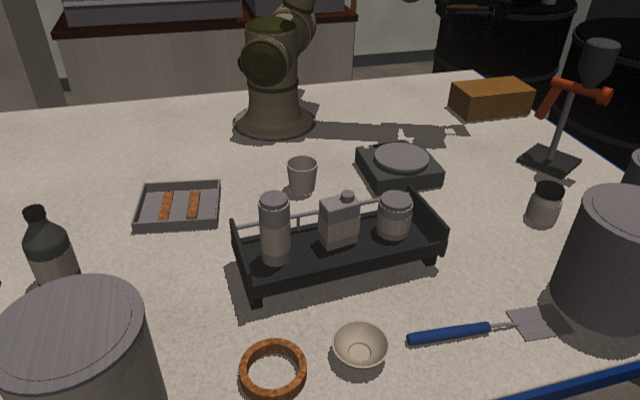

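View pics/top0.png

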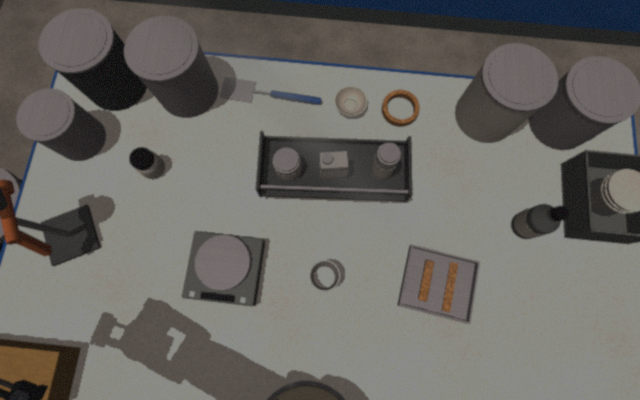

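Run:
```python
from h import *
from scipy.optimize import least_squares
def circ(x,r):
    s=least_squares(lambda c:np.hypot(x[:,0]-c[0],x[:,1]-c[1])-r,x.mean(0)+[-5,0] if r<40 else x.mean(0),loss='soft_l1',f_scale=1.5);return s.x.round(1),np.median(abs(s.fun)).round(2)
for n in ['scene','top']:
    p=optics.camera(n);A=pts(p)
    q=A[(abs(A[:,0]-620)<60)&(abs(A[:,1]+120)<50)]
    l=q[(q[:,2]>174)&(q[:,2]<190)];print(n,'lid',len(l),np.median(l,0).round(1),(l.min(0)).round(),l.max(0).round(), (l[:,:2].min(0)+l[:,:2].max(0))/2)
    s=q[(q[:,2]>100)&(q[:,2]<172)]
    if len(s)>30: print('side',len(s),circ(s[:,:2],26))
    g=A[(A[:,2]>56)&(A[:,2]<66)&(A[:,0]<500)&(A[:,1]>100)]
    print('pan',len(g),g.min(0).round(),g.max(0).round(),((g.min(0)+g.max(0))/2).round(1),np.median(g,0).round(1))
    h=cv2.minEnclosingCircle(g[:,:2].astype(np.float32));print(h)
    r=A[(A[:,2]>80)&(A[:,2]<93)&(A[:,0]>530)&(A[:,0]<590)&(abs(A[:,1])<175)]
    f=np.polyfit(r[:,1],r[:,0],1);print('rail',f,r[:,1].min(),r[:,1].max(),r[:,2].max())
```

```text
scene lid 418 [ 636.8 -120.6  178.5] [ 611. -142.  174.] [657. -97. 181.] [ 634.16811286 -119.54574693]
side 1137 (array([ 632.8, -119.5]), np.float64(0.62))
pan 2077 [-1093.   172.    56.] [ 435. 1741.   66.] [-329.1  956.2   61. ] [336.9 274.6  59. ]
((-185.79786682128906, 947.5277709960938), 967.6791381835938)
rail [-3.79459150e-02  5.69309982e+02] -174.84966123678822 173.00451082714176 92.89379613386063
top lid 339 [ 630.5 -119.2  178.9] [ 609. -141.  174.] [654. -97. 183.] [ 631.19967453 -119.45651381]
side 299 (array([ 632.2, -119.9]), np.float64(0.39))
pan 2527 [ 39. 171.  56.] [432. 697.  66.] [235.4 433.9  61. ] [362.5 240.1  59. ]
((267.7027587890625, 437.38836669921875), 289.6626892089844)
rail [-4.47803990e-02  5.64260352e+02] -174.51457086779405 173.59206918428265 92.72917860075142
```

The scene view shows the tall tin at about (275,230) and the scale at (400,165). The top view shows the tall tin at (388,158), the scale at (223,265) and a cup at (326,275). The tin lies at about (632,-120). Next I'll refine the pan position and get the obstacle heights.

```bash
python3 - <<'E'
from h import *
from scipy.optimize import least_squares
for n in ['scene','top']:
    p=optics.camera(n);A=pts(p)
    g=A[(A[:,2]>55)&(A[:,2]<66)&(A[:,0]<460)&(A[:,0]>270)&(A[:,1]>140)&(A[:,1]<330)]
    h=cv2.minEnclosingCircle(g[:,:2].astype(np.float32));print(n,len(g),h,g.mean(0),np.percentile(g,[1,99],axis=0).round(1))
    c=A[(A[:,0]>300)&(A[:,0]<450)&(abs(A[:,1])<60)&(A[:,2]>15)];print('cup',np.percentile(c,[1,99],axis=0).round())
    c=A[(A[:,0]>530)&(A[:,0]<700)&(abs(A[:,1]+185)<20)&(A[:,2]>40)];print('plate',np.percentile(c,[1,50,99],axis=0).round())
E
python3 -m jog '[[0.3,-0.4,0,-0.0356,1],[0,-0.8,0,-0.0712,1],[0,-1,0,-0.0712,1],[-0.4,-1,0,-0.0712,1]]'
```

```text
scene 1233 ((369.86651611328125, 236.69923400878906), 68.50757598876953) [374.8156179  234.05811982  58.57313034] [[310.6 174.7  55.5]
 [433.8 296.   61.3]]
cup [[329. -39.  17.]
 [399.  28.  70.]]
plate [[ 566. -191.   42.]
 [ 631. -183.   80.]
 [ 699. -165.  100.]]
top 2399 ((367.7957458496094, 235.7605743408203), 64.94408416748047) [366.92583748 235.01362136  58.82669224] [[307.7 174.3  55.6]
 [427.7 295.5  62.5]]
cup [[327. -40.  16.]
 [395.  29.  71.]]
plate [[ 562. -189.   45.]
 [ 623. -178.   66.]
 [ 698. -165.  102.]]
clock: 1.2
eef_pos: [131.0, 404.3, 239.2]
tcp_rot: [180.0, -0.0, -179.8]
wrist_force: [1.1, 1.7, 0.3]
opening: 88.1
```

```bash
python3 -m jog '[[-0.35,-0.35,0,0,1],[-0.7,-0.7,0,0,1],[-1,-1,0,0,1],[-1,-1,0,0,1]]'; python3 -m jog '[[-0.35,-0.35,0,0,1],[-0.7,-0.7,0,0,1],[-1,-1,0,0,1],[-1,-1,0,0,1]]'; python3 -m jog '[[-0.35,-0.35,0,0,1],[-0.7,-0.7,0,0,1],[-1,-1,0,0,1],[-1,-1,0,0,1]]'; python3 -m jog '[[-0.35,-0.35,0,0,1],[-0.7,-0.7,0,0,1],[-1,-1,0,0,1],[-1,-1,0,0,1],[-1,-1,0,0,1]]'
```

```text
clock: 1.6
eef_pos: [236.1, 303.0, 238.9]
tcp_rot: [-180.0, 0.1, 179.6]
wrist_force: [-0.5, -0.3, -0.6]
opening: 88.4
clock: 2.0
eef_pos: [335.7, 203.4, 238.7]
tcp_rot: [-180.0, 0.0, 179.7]
wrist_force: [-0.2, -0.3, 0.9]
opening: 87.9
clock: 2.4
eef_pos: [435.3, 103.9, 238.3]
tcp_rot: [-180.0, -0.0, 179.8]
wrist_force: [-0.6, 0.3, -0.0]
opening: 88.1
clock: 2.9
eef_pos: [532.9, 6.9, 238.3]
tcp_rot: [180.0, -0.1, -180.0]
wrist_force: [0.6, -0.3, -0.3]
opening: 88.2
```

```bash
python3 -m jog '[[-0.3,-0.35,0,0,1],[-0.6,-0.7,0,0,1],[-0.9,-1,0,0,1],[-0.99,-1,0,0,1]]'; python3 -m jog '[[0,-0.25,0,0,1],[0,-0.25,0,0,1],[0,-0.25,0,0,1]]'
python3 - <<'E'
from h import *
print(status.get_state()['eef_pos'])
for n in ['scene','wrist']:
    p=optics.camera(n);cv2.imwrite(f'pics/{n}1.png',p['color']);A=pts(p)
    q=A[(abs(A[:,0]-632)<40)&(abs(A[:,1]+120)<40)&(A[:,2]<186)]
    l=q[(q[:,2]>174)];print(n,len(l),l.min(0),l.max(0),l.mean(0),(l.min(0)+l.max(0))/2) if len(l) else 0
E
```

```text
clock: 3.3
eef_pos: [633.2, -95.3, 238.2]
tcp_rot: [-180.0, -0.0, 179.9]
wrist_force: [-1.7, 0.5, -0.3]
opening: 87.8
clock: 3.6
eef_pos: [632.0, -117.6, 239.1]
tcp_rot: [180.0, -0.0, -179.9]
wrist_force: [-0.1, 1.1, -0.9]
opening: 88.4
[ 631.97074045 -117.55224777  239.09752525]
scene 415 [ 610.63085554 -142.10657307  174.04480848] [656.5049409  -96.51492231 181.20746403] [ 636.50643831 -120.20005632  178.30582922] [ 633.56789822 -119.31074769  177.62613626]
wrist 3441 [ 607.55317887 -141.52328483  174.00868443] [655.48757001 -94.98708814 183.3885003 ] [ 631.39106851 -118.65024241  180.9510569 ] [ 631.52037444 -118.25518648  178.69859237]
```

```bash
python3 -c "
import cv2,numpy as np
a=cv2.imread('pics/scene1.png')[100:340,150:470];b=cv2.imread('pics/wrist1.png')
cv2.imwrite('pics/c1.png',np.vstack([cv2.resize(a,(400,300)),cv2.resize(b,(400,250))]))"
```

```text
(no output)
```

View pics/c1.png

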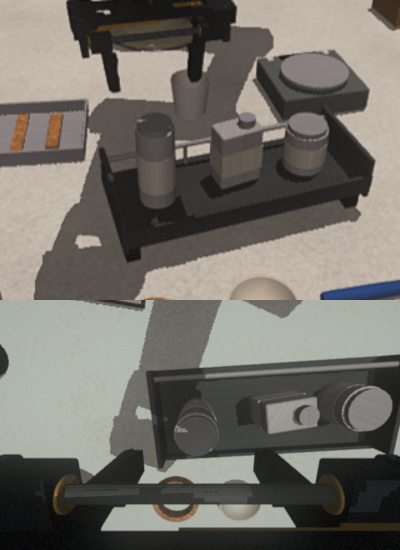

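The top half (scene view) shows the open fingers above the tall tin, at about (155,125). The bottom half (wrist view) shows its lid centred below the jaws at about (197,430). Descending.

```bash
python3 -m jog '[[0,-0.01,0.2,0,1],[0,-0.01,0.4,0,1],[0,-0.01,0.6,0,1],[0,-0.01,0.8,0,1],[0,-0.01,0.9,0,1],[0,-0.01,1,0,1],[0,-0.01,1,0,1],[0,-0.01,1,0,1]]' 30;  python3 -m jog '[[0,0,0.05,0,0.8],[0,0,0.05,0,0.65],[0,0,0.05,0,0.55],[0,0,0.05,0,0.5],[0,0,0.05,0,0.4],[0,0,0.05,0,0.4],[0,0,0.05,0,0.4],[0,0,0.05,0,0.4]]' 30
```

```text
clock: 4.5
eef_pos: [632.6, -120.4, 139.5]
tcp_rot: [-180.0, 0.1, -180.0]
wrist_force: [-0.5, -0.5, 0.4]
opening: 87.8
clock: 5.3
eef_pos: [632.4, -120.4, 133.9]
tcp_rot: [180.0, 0.0, 180.0]
wrist_force: [0.4, 1.8, 1.3]
opening: 51.3
```

```bash
python3 -m jog '[[0,0,-0.03,0,0.3],[0,0,-0.1,0,0.3],[0,0,-0.2,0,0.3],[0,0,-0.35,0,0.3],[0,0,-0.5,0,0.3],[0,0,-0.65,0,0.3],[0,0,-0.8,0,0.3],[0,0,-0.9,0,0.3],[0,0,-0.97,0,0.3],[0,0,-1,0,0.3],[0,0,-1,0,0.3],[0,0,-1,0,0.3]]' 30
python3 - <<'E'
from h import *
p=optics.camera('scene');cv2.imwrite('pics/s2.png',p['color'])
r=finder.cut_out('tall_tin_mid',p)[0];q=pts(p,r['mask']);print(r['confidence'],np.percentile(q,[2,50,98],axis=0).round().tolist())
E
```

```text
clock: 6.5
eef_pos: [632.1, -120.5, 233.1]
tcp_rot: [180.0, -0.1, 180.0]
wrist_force: [0.5, -0.1, -5.2]
opening: 51.4
0.66 [[621.0, -145.0, 152.0], [654.0, -124.0, 228.0], [660.0, -97.0, 279.0]]
```

View pics/s2.png

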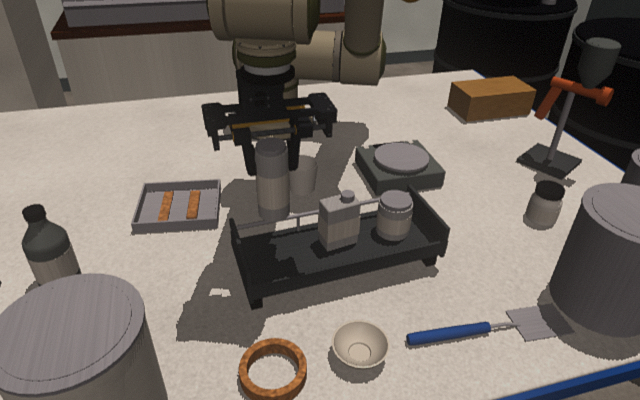

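The tin hangs upright in the jaws at about (272,180), clear of the rail. Now I'll draw it straight forward, then across.

```bash
python3 -m jog '[[0.05,0,0,0,0.3],[0.15,0,0,0,0.3],[0.3,0,0,0,0.3],[0.5,0,0,0,0.3],[0.7,0,0,0,0.3],[0.85,0,0,0,0.3],[0.95,0,0,0,0.3],[1,0,0,0,0.3]]' 30
python3 -m jog '[[0.1,0.05,0,0,0.3],[0.25,0.15,0,0,0.3],[0.45,0.3,0,0,0.3],[0.65,0.5,0,0,0.3],[0.85,0.7,0,0,0.3],[1,0.9,0,0,0.3],[1,1,0,0,0.3],[1,1,0,0,0.3]]' 30
python3 -m jog '[[0.1,0.15,0,0,0.3],[0.2,0.35,0,0,0.3],[0.3,0.55,0,0,0.3],[0.4,0.8,0,0,0.3],[0.5,1,0,0,0.3],[0.5,1,0,0,0.3]]' 30
python3 -m jog '[[0.05,0.15,0,0,0.3],[0.1,0.4,0,0,0.3],[0.14,0.7,0,0,0.3],[0.14,0.9,0,0,0.3],[0.14,1,0,0,0.3],[0.14,1,0,0,0.3]]' 30
```

```text
clock: 7.4
eef_pos: [531.3, -120.5, 233.9]
tcp_rot: [-180.0, -0.0, 180.0]
wrist_force: [0.8, -0.3, -4.8]
opening: 50.9
clock: 8.2
eef_pos: [432.5, -19.8, 234.1]
tcp_rot: [-180.0, 0.1, -179.9]
wrist_force: [0.5, -0.6, -5.0]
opening: 51.2
clock: 8.8
eef_pos: [381.5, 81.0, 233.7]
tcp_rot: [180.0, -0.0, -179.9]
wrist_force: [-1.1, 0.8, -4.7]
opening: 51.4
clock: 9.4
eef_pos: [368.6, 179.7, 233.6]
tcp_rot: [-180.0, -0.0, -179.9]
wrist_force: [0.3, -0.5, -4.3]
opening: 51.2
```

```bash
python3 -m jog '[[0,0.1,0,0,0.3],[0,0.25,0,0,0.3],[0,0.4,0,0,0.3],[0,0.5,0,0,0.3],[0,0.56,0,0,0.3],[0,0.56,0,0,0.3],[0,0.56,0,0,0.3]]' 30
python3 -m jog '[[0,0,0.05,0,0.3],[0,0,0.15,0,0.3],[0,0,0.28,0,0.3],[0,0,0.42,0,0.3],[0,0,0.55,0,0.3],[0,0,0.65,0,0.3],[0,0,0.72,0,0.3],[0,0,0.77,0,0.3],[0,0,0.8,0,0.3],[0,0,0.8,0,0.3]]' 30
python3 - <<'E'
from h import *
for n in ['scene','top']:
    p=optics.camera(n);cv2.imwrite(f'pics/{n}3.png',p['color']);A=pts(p)
    r=finder.cut_out('tall_tin_mid',p)
    if r: q=pts(p,r[0]['mask']);print(n,r[0]['confidence'],np.percentile(q,[2,50,98],axis=0).round().tolist())
a=cv2.imread('pics/scene3.png')[80:260,300:540];b=cv2.imread('pics/top3.png')[180:330,120:320]
cv2.imwrite('pics/c3.png',np.vstack([cv2.resize(a,(400,300)),cv2.resize(b,(400,300))]))
E
```

```text
clock: 10.1
eef_pos: [368.4, 235.2, 233.7]
tcp_rot: [-180.0, -0.0, 180.0]
wrist_force: [-0.2, 0.1, -4.8]
opening: 51.4
clock: 11.1
eef_pos: [368.3, 235.5, 153.6]
tcp_rot: [-180.0, -0.0, 180.0]
wrist_force: [0.4, -0.3, -4.3]
opening: 50.8
scene 0.64 [[354.0, 210.0, 70.0], [389.0, 227.0, 141.0], [397.0, 257.0, 199.0]]
```

View pics/c3.png

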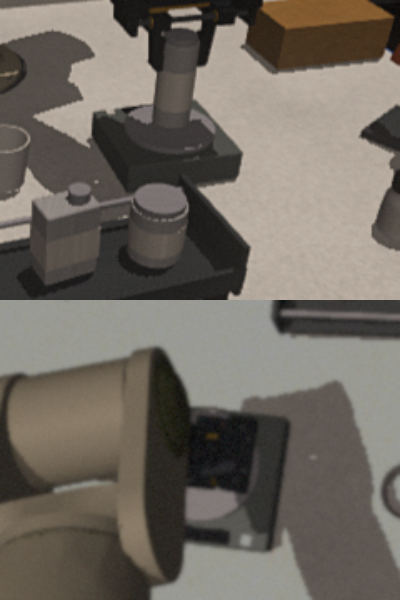

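The top half (scene view) shows the tin upright over the middle of the pan, at about (175,110). Its underside is roughly 10 mm above the pan. I'll lower it slowly and watch the force.

```bash
python3 -m jog '[[0,0,0.02,0,0.3],[0,0,0.04,0,0.3],[0,0,0.06,0,0.3],[0,0,0.07,0,0.3],[0,0,0.08,0,0.3],[0,0,0.08,0,0.3]]' 30
python3 -m jog '[[0,0,0.005,0,0.3],[0,0,0.01,0,0.3],[0,0,0.01,0,0.3]]' 30
python3 -m jog '[[0,0,0.005,0,0.3],[0,0,0.01,0,0.3],[0,0,0.01,0,0.3]]' 30
```

```text
clock: 11.9
eef_pos: [368.3, 235.5, 145.6]
tcp_rot: [-180.0, -0.0, 180.0]
wrist_force: [0.3, 0.7, -4.8]
opening: 51.1
clock: 12.2
eef_pos: [368.3, 235.5, 144.7]
tcp_rot: [-180.0, -0.0, 180.0]
wrist_force: [-1.3, -0.3, -4.8]
opening: 51.4
clock: 12.5
eef_pos: [368.4, 235.5, 143.9]
tcp_rot: [180.0, 0.0, 180.0]
wrist_force: [-0.1, -0.5, -2.8]
opening: 51.4
```

Contact is starting: the carried load fell from 4.8 to 2.8 N.

```bash
python3 -m jog '[[0,0,0.005,0,0.3],[0,0,0.005,0,0.3]]' 30
```

```text
clock: 12.7
eef_pos: [368.7, 235.6, 143.8]
tcp_rot: [180.0, 0.1, 180.0]
wrist_force: [-1.1, -0.1, 4.5]
opening: 51.1
```

```bash
python3 -m jog '[[0,0,0,0,0.3],[0,0,0,0,0.3]]' 8;python3 -m jog '[[0,0,0,0,0.6],[0,0,0,0,0.63],[0,0,0,0,0.7],[0,0,0,0,0.8],[0,0,0,0,0.9],[0,0,0,0,1],[0,0,0,0,1],[0,0,0,0,1]]'
python3 -m jog '[[0,0,-0.05,0,1],[0,0,-0.2,0,1],[0,0,-0.4,0,1],[0,0,-0.6,0,1],[0,0,-0.8,0,1],[0,0,-1,0,1],[0,0,-1,0,1],[0,0,-1,0,1]]'
python3 -m jog '[[0,-0.3,0,0,1],[0,-0.6,0,0,1],[0,-0.9,0,0,1],[0,-1,0,0,1],[0,-1,0,0,1],[0,-1,0,0,1]]'
python3 - <<'E'
from h import *
from scipy.optimize import least_squares
for n in ['scene','top']:
    p=optics.camera(n);cv2.imwrite(f'pics/{n}4.png',p['color'])
    for t in ['tall_tin_mid','squat_tin_mid','oblong_tin_mid']:
      for r in finder.cut_out(t,p)[:1]:
        q=pts(p,r['mask']);print(n,t,round(r['confidence'],2),np.percentile(q,[2,50,98],axis=0).round().tolist())
    A=pts(p);
    for a,b in [(80,110),(110,140),(140,170)]:
        x=A[(abs(A[:,0]-368)<40)&(abs(A[:,1]-236)<40)&(A[:,2]>a)&(A[:,2]<b)]
        if len(x)>30: print(a,len(x),least_squares(lambda c:np.hypot(x[:,0]-c[0],x[:,1]-c[1])-26,[368,236],loss='soft_l1').x)
E
```

```text
clock: 12.9
eef_pos: [368.6, 235.7, 143.7]
tcp_rot: [180.0, 0.1, 180.0]
wrist_force: [-1.4, 1.6, 6.3]
opening: 51.7
clock: 13.7
eef_pos: [368.3, 235.5, 143.2]
tcp_rot: [-180.0, 0.0, 180.0]
wrist_force: [-0.4, 0.5, 0.0]
opening: 88.1
clock: 14.5
eef_pos: [368.2, 235.4, 242.8]
tcp_rot: [-180.0, -0.0, 180.0]
wrist_force: [-0.0, -0.0, 0.1]
opening: 88.2
clock: 15.1
eef_pos: [368.2, 136.1, 242.9]
tcp_rot: [180.0, -0.0, 180.0]
wrist_force: [-0.3, 1.0, 0.0]
opening: 88.0
scene tall_tin_mid 0.87 [[181.0, 210.0, 0.0], [389.0, 227.0, 134.0], [397.0, 298.0, 190.0]]
scene squat_tin_mid 0.84 [[595.0, 79.0, 53.0], [636.0, 101.0, 104.0], [647.0, 135.0, 125.0]]
scene oblong_tin_mid 0.98 [[598.0, -34.0, 50.0], [635.0, -5.0, 110.0], [644.0, 33.0, 153.0]]
80 258 [369.5927759  236.38348538]
110 277 [369.66368351 236.48940038]
140 285 [368.87015792 236.56399221]
top squat_tin_mid 0.67 [[581.0, 79.0, 58.0], [602.0, 107.0, 123.0], [636.0, 136.0, 127.0]]
top oblong_tin_mid 0.87 [[592.0, -30.0, 58.0], [603.0, -0.0, 140.0], [635.0, 30.0, 154.0]]
```

View pics/scene4.png

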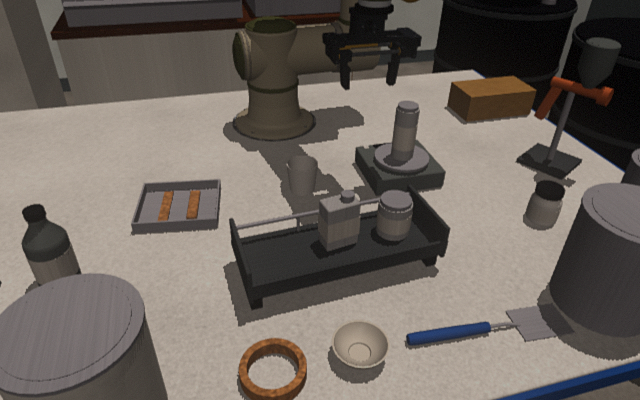

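The tin stands upright in the middle of the pan at about (404,130). The gripper is clear of it and the other two tins haven't moved. Handing in.

```bash
python3 -c "
from station import manip;print(manip.hand_in())"
```

```text
the job is handed in; nothing more can be done
None
```

I moved the tall tin from the shelf onto the scale's pan, released it and handed the job in at about 15 s. The hand-in gives no verdict, so the result rests on my own checks.

- **Lift and carry:** I gripped the tin from above and raised it about 100 mm, so its underside was at about 149 mm and the rail's axis at 85 mm. I then drew it straight forward and across to the pan.
- **Placing:** I lowered it in small steps until the wrist force showed contact, a change of about 10 N, and opened the jaws. The gripper then went up about 100 mm and 100 mm to the side.
- **Last scene-camera check:** the tin's axis was at about (369, 236), within 2 mm of the pan centre I measured. Its position agreed to about 1 mm at three heights, so it stands upright. The squat and oblong tins were within about 1 mm of where they started.
- **Failed check:** in the last top view the network did not find the tall tin, so its final position comes from the scene camera only.

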